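# Unhook the caddy past the sprung keeper and stand it on the trivet

### The job

Take the small steel caddy off the safety hook of its stand and set it down gently, upright, in the middle of the trivet. The hook's sprung keeper locks against lifting: push the caddy back towards the post so that its own cross bar presses the keeper open, keep it pressed while you raise the caddy, and bring it out forwards over the hook's nose. Use light forces only (stop pushing when the keeper comes up against its stop, and do not bear down), keep your fingers off the stand and leave the things round about where they are.

Things in the scene. Friction and masses are not known exactly. Their poses are not given: they have to be found in the camera images.
- caddy: Loose steel bowl (rim 91 mm, base 68 mm across, 45 mm high) with a rigid upright ladder frame, 263 mm high in all: two straps at y = -44 and 44 mm joined by two 8 mm round bars and a wooden grip on top. 0.25 to 0.5 kg. Hangs on the hook. Origin: centre of the underside; z up, y along the bars, x away from the robot, towards the stand's post.
- caddy_grip (a point): Centre of the wooden grip, 250 mm above the underside: 14 mm thick (caddy's x), 66 mm long (y), 26 mm high. Grip it firmly (50 to 60 N) across the 14 mm; with the fingertips at most 16 mm below this point they stay above the stand.
- caddy_bar (a point): Middle of the lower, hanging bar, 125 mm above the underside at x = 0; it rests in the hook. Ease its weight off the prong before pushing (by 0.5 mm or so, at most 2 mm): a caddy that is pushed while bearing down jams between prong and keeper, and its friction hides the keeper's spring and stop.
- caddy_press (a point): Middle of the upper, pressing bar: 203 mm above the underside, 5 mm to the caddy's +x. Pushed towards the post, this bar swings the keeper open.
- stand: Steel stand, fixed: base plate 120 x 110 x 14 mm centred at x = 110 mm, 18 mm round post 178 mm high at x = 130 mm. Origin: on the worktop under the hanging bar's mean place; z up, x level from the hook to the post (away from the robot). The hook head is clamped to the post up to 13 mm further in or out along x than its mean; this is not measured: find it by feel.
- stand_hook (a point): Mean place of the hanging bar. Level prong 14 mm wide, 9 mm thick, top 4 mm lower; mean nose 20 to 27 mm in front (-x), top 38 mm above; mean shank front 60 mm behind, top 103 mm above. Raised 43 mm the bar passes over the nose; past 65 mm the bowl's rim strikes the prong. At about 52 mm bring it out along -x, 95 mm from the stop; then it is free to go sideways at that height.
- stand_keeper (a point): Mean place of the keeper's hinge, 51 mm behind and 95 mm above stand_hook. The keeper, a sprung flap 85 x 10 x 4 mm, slopes 38 degrees below level forwards between the caddy's two bars to the nose. It swings only back, towards the post: pushed level along the stand's +x it is met after 0 to 30 mm, yields with 1 rising to 4 N, and is fully open at its firm stop (steep rise).
- stand_stop (a point): Mean place of the caddy's pressing bar when the keeper is at its firm stop, 27 to 56 mm from the start by the clamping; stop pushing at 6 to 9 N. Only the last 3 mm of travel before the stop free the lower bar for lifting; hold it there for the first 20 mm of the lift. More than 20 N on the hook is too much.
- trivet: Flat square trivet, 156 x 156 x 12 mm, fixed to the worktop; origin at the centre of its underside, top at z = 12 mm.
- lemon: Lemon, 78 x 55 x 56 mm, loose bystander; origin at the centre of its underside.
- short_tin: Short round tin, 75 mm across, 58 mm high, loose bystander; origin at the centre of its underside.
- glass: Drinking glass, 63 mm across, 87 mm high, loose bystander; origin at the centre of its underside.

How it is judged:
By the outcome, as a careful person would: the job done as asked, in the order asked, and still so for the second after the job is handed in, with the robot touching nothing.
It also fails if it takes over 72 s, if anything falls off the work surface, if the arm or the gripper's body presses on something with over 40 N, if the wrist force passes 120 N, or if a joint passes its speed limit or range.

### The arm

A 6-joint arm with a two-finger parallel gripper is mounted at the origin on a cart in front of the work surface, level with it; the furniture and walls round the work are solid. World frame = base frame: x ahead of the robot, y to its left, z up, the work surface at z = 0. Lengths are in mm, angles in rad, forces in N, time in s.
With the tool pointing down it reaches from about 275 to 1000 mm from the base axis. Payload 8.4 kg.
Tool frame: the origin (TCP) lies at the very end of the fingers, on their centre line; the grasp point (between the pads) lies 19 mm behind it; z points along the fingers, y is the line along which they close (so a half turn about z gives the same grasp; the last joint's range is limited). The gripper opens to 85 mm and grips with 20 to 120 N. Pads are 22 mm wide; open, the fingers measure 114 mm over their backs; the gripper's body (76 mm by 85 mm) begins 54 mm behind the grasp point. The pads swing forward as they close: fully open they stand 13 mm farther back than shut.
Start: joints at [-1.209, 0.353, 1.633, -0, 1.155, -0.002], TCP at [222.391, -584.098, 231.281] pointing down, gripper open.
Joint ranges: [-2.63, 2.63], [-0.92, 2.1], [0.06, 2.66], [-1.3, 4.44], [0, 2.69], [-3.02, 3.02]. Speed limits (rad/s): [2.22, 2.22, 2.79, 3.14, 3.14, 3.14].

### API

Orientations are given as [roll, pitch, yaw] about the fixed x, y, z axes, in that order (R = Rz(yaw) Ry(pitch) Rx(roll)).
In Python, from rig import sensors, grab_frame, camera_params, order gives the robot as it stands. The module is installed in compiled form; this text tells all that it offers.
- The arm moves only by the tool move_arm, never from a script. Its argument "motion" is a list of rows, each a list of 7 numbers: the turn, a rotation vector about the tool's x, y, z in parts of the range, where 1.0 means 2 rad, then the shift along the tool's x, y, z in shares of 800 mm (1.0 is 800 mm), then the finger opening in m, from 0 to 0.0854. A call has 1 to 8 rows; each row is the pose to reach, as a shift and turn from the pose commanded when the call began, along the tool's axes at that moment; what a row does not reach only later rows make up. A row lasts 1/8 s, in which the tool goes at most 62.5 mm and 10.7 degrees, less where a joint would pass 70% of its speed; a pose out of reach is approached as far as the arm can. A shift or turn number past 1, either way, is cut back to 1. A call with a gripper value outside its range is refused whole. The fingers move at their own pace and stop on an object; "grip_force" is the grip in N (left out, the last holds). Time passes only in rows, so rows that repeat a pose let the fingers close. It gives the time, the measured TCP pose, the force, the opening and the grip force at its end, in the units of the state.
- sensors.sense(): the state, without advancing time (a new reading comes with each control period).
- grab_frame(name): name is "scene" or "top" or "wrist"; returns (picture, depth): 384x512x3 uint8, red, green, blue; 384x512 float32, mm along the optical axis (not along the pixel's ray), 0 where there is no reading.
- camera_params(name): a dict with "camera_matrix" (3x3 intrinsics, pixels), "k1" (the pictures are not rectified: a ray, as slopes to the right and down, at radius r is drawn at 1 + k1 r^2 times it, then the intrinsics apply), "world_from_camera" (4x4, takes a point from camera to world coordinates). Camera axes: x right, y down, z forward; pixel columns grow to the right and rows downward; lengths in mm; the calibration is good to about 2 mm. A picture is of the moment at which its call begins: read the wrist's pose just before it. camera_params takes no time and is no camera call; for the wrist camera it gives the pose at the moment of the call.
- order.sign_off(): hands the job in; it is judged then, once.
The state is a dict: "clock": time; "qpos": joint angles; "qvel": joint speeds; "joint_efforts": joint torques, N m; "eef_pos": TCP position; "tcp_rot": TCP orientation; "contact_force": force on the tool from outside, world axes, zero at the start; "wrist_torque": the same for the moment, N m; "opening": opening from 0.0 (shut) to 1.0 (fully open); "grasp_force": force on a finger pad.
Only numpy, scipy, OpenCV 4.12 (cv2) and the standard library are available. Lean on these libraries where they do the work, as an engineer would, in place of code of your own. Each camera call takes 0.05 s, during which the arm holds its last target. There are 200 camera calls.

## Working session

There is one attempt and no reset: what is moved stays moved. The work goes in short steps, Python scripts to look and compute and a tool call to move; the robot and the scene stay as the last step left them, time stands still between calls to the robot, and variables do not carry over. Pictures are saved under pics/ and viewed, at most 10 in all, crops included, and the job is handed in when it is done.

Besides the shell and the picture viewer there is one more tool, called after "Call:" by a JSON object that holds its "name" and its "arguments". move_arm: Moves the arm, as the interface text tells. Its arguments: {"type":"object","properties":{"motion":{"type":"array","items":{"type":"array","items":{"type":"number"}}},"grip_force":{"type":"number"}},"required":["motion"]}

```bash
mkdir -p pics
cat > h.py <<'E'
import numpy as np,cv2
from rig import sensors,grab_frame,camera_params,order
def cloud(name):
    p=camera_params(name);im,d=grab_frame(name)
    K=np.array(p["camera_matrix"],float);T=np.array(p["world_from_camera"],float)
    v,u=np.mgrid[:384,:512].astype(np.float32)
    n=cv2.undistortPoints(np.stack([u.ravel(),v.ravel()],1)[:,None],K,np.array([p["k1"],0,0,0.]))[:,0]
    P=np.c_[n,np.ones(len(n))]*d.reshape(-1,1)
    W=(P@T[:3,:3].T+T[:3,3]).reshape(384,512,3); W[d==0]=np.nan
    return im,W,T
E
python3 - <<'E'
from h import *
s=sensors.sense();print(s)
ims=[]
for n in("scene","top"):
    im,W,T=cloud(n);print(n,T[:3,3].round(),T[:3,2].round(2));np.savez(n,im=im,W=W);ims.append(im)
    cv2.imwrite(f"pics/{n}.png",cv2.resize(im[...,::-1],(768,576),interpolation=cv2.INTER_CUBIC))
E
```

```text
{'clock': 0.0, 'qpos': array([-1.20939184e+00,  3.53620054e-01,  1.63415552e+00,  2.72923887e-06,
        1.15520294e+00, -2.41083935e-03]), 'qvel': array([ 0.00160952, -0.00040823, -0.00025965, -0.0003742 ,  0.00034844,
       -0.00094639]), 'joint_efforts': array([ 3.44353946e-03, -6.05238891e+01, -3.42064583e+01,  1.31226034e-04,
        9.32964758e-03,  3.71153135e-06]), 'eef_pos': array([ 222.22336789, -583.63670908,  230.57008054]), 'tcp_rot': array([-3.14020681e+00, -5.83645148e-06,  3.63814218e-01]), 'contact_force': array([-0.77694006,  0.31936028,  0.2345677 ]), 'wrist_torque': array([-0.01330131,  0.00432908,  0.00720638]), 'grasp_force': 0.0, 'opening': 1.0031024772313761}
scene [-220. -462.  661.] [ 0.73  0.48 -0.48]
top [ 458.   19. 1324.] [ 0.06 -0.01 -1.  ]
```

View pics/scene.png

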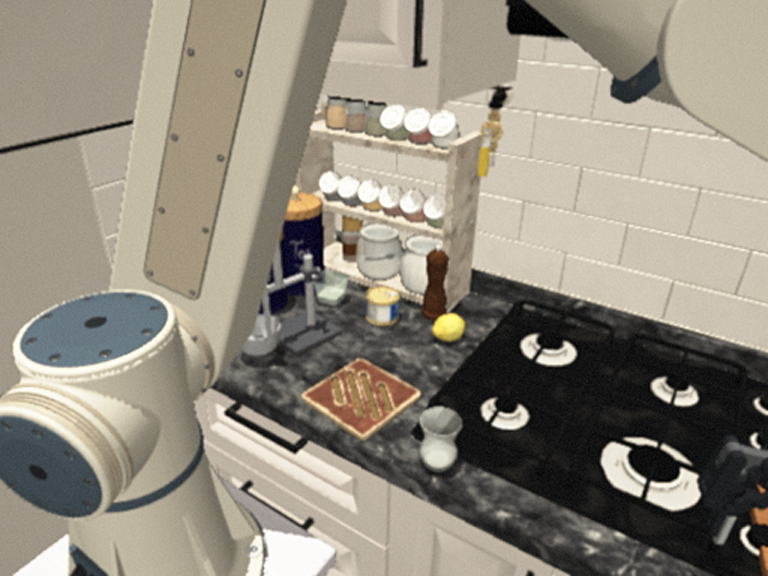

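View pics/top.png

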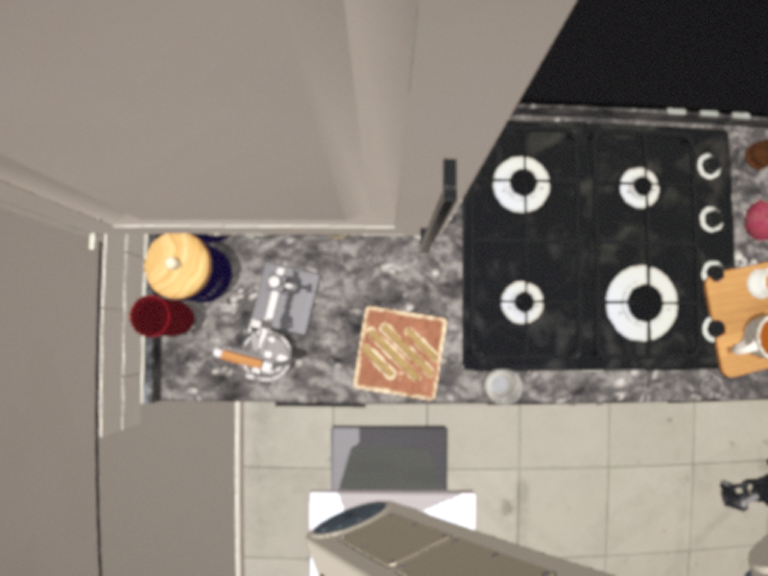

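The scene view shows the stand at about (300,310), the trivet at (360,397) and the glass at (440,440). The top view shows the orange grip at (240,357), the bowl at (268,357), the stand base at (285,300) and the trivet at (400,352). It also shows red and blue canisters to the left and a cabinet overhanging the rear.

Run:
```python
from h import *
z=np.load("top.npz");im,W=z["im"],z["W"]
hsv=cv2.cvtColor(im,cv2.COLOR_RGB2HSV)
v,u=np.mgrid[:384,:512]
def show(n,m):
    P=W[m];P=P[np.isfinite(P[:,0])];r=cv2.minAreaRect(P[:,:2].astype(np.float32))
    print(n,len(P),"med",np.median(P,0).round(1),"rect",np.round(r[0],1),np.round(r[1],1),round(r[2],1),"z",np.percentile(P[:,2],[5,50,95]).round(1))
H=W[...,2]
g=(hsv[...,0]<20)&(hsv[...,1]>110)&(u>135)&(u<190)&(v>220)&(v<255)
show("grip",g&(H>200)); show("gripall",g)
reg=(u>130)&(u<215)&(v>165)&(v<265)
show("baseplate",reg&(H>8)&(H<22)&(v<226))
for lo,hi in((22,60),(60,110),(110,150),(150,175),(175,200),(200,235),(235,280)):
    m=reg&(H>lo)&(H<hi)
    if m.sum()>5: show((lo,hi),m)
t=(u>225)&(u<305)&(v>195)&(v<275)&(H>6)&(H<20);show("trivet",t)
gl=(u>318)&(u<352)&(v>240)&(v<275)&(H>20);show("glass",gl)
c=(u>85)&(u<155)&(v>150)&(v<225)&(H>60);show("canisters",c)
print(H[60:155:15,150:290:20].round())
# close crop
cv2.imwrite("pics/crop.png",cv2.resize(im[150:270,80:240,::-1],(800,600),interpolation=cv2.INTER_CUBIC))
z=np.load("scene.npz");cv2.imwrite("pics/crop2.png",cv2.resize(z["im"][140:260,140:300,::-1],(800,600),interpolation=cv2.INTER_CUBIC))
```

```text
grip 135 med [415.9 235.9 282.7] rect [415.4 233.7] [58.9 12.2] 78.3 z [278.1 282.7 285.8]
gripall 140 med [415.8 237.7 282.6] rect [414.  267.7] [ 24.2 123.4] 5.0 z [275.3 282.6 285.8]
baseplate 1209 med [517.5 199.6  12.7] rect [520.8 251.7] [231.6 140. ] 77.6 z [ 8.8 12.7 17.2]
(22, 60) 417 med [429.1 232.4  29.9] rect [504.  260.1] [259.4 149.4] 36.7 z [23.  29.9 57.6]
(60, 110) 239 med [522.6 315.6  74.1] rect [480.3 270. ] [220.7 166.7] 61.5 z [ 61.5  74.1 105.4]
(110, 150) 482 med [521.5 219.1 141. ] rect [487.3 262.5] [187.  186.5] 74.7 z [118.  141.  148.7]
(150, 175) 145 med [538.4 233.6 158.9] rect [484.7 258.6] [174.9 188.3] 76.2 z [150.5 158.9 174.4]
(175, 200) 292 med [552.8 318.8 187. ] rect [488.9 261.3] [216.2 137.2] 3.6 z [176.5 187.  194.3]
(200, 235) 148 med [425.3 224.5 226.2] rect [443.4 222.5] [89.9 64.9] 70.8 z [204.5 226.2 231.6]
(235, 280) 170 med [426.2 218.8 260.6] rect [442.1 226.1] [91.5 70.2] 74.1 z [239.7 260.6 279. ]
trivet 2325 med [419.8 -10.8  10.1] rect [432.9  -7.2] [189.3 195.4] 87.1 z [ 6.6 10.1 14.6]
glass 299 med [ 360.  -202.4   69.8] rect [ 361. -198.] [59.1 60. ] 88.2 z [26.9 69.8 86.2]
canisters 3570 med [554.9 378.4 184.7] rect [540.8 334.8] [189.1 281.1] 0.6 z [ 74.5 184.7 518.6]
[[996. 995. 996. 986. 964. 970. 988.]
 [960. 959. 959. 955. 930. 931. 954.]
 [916. 917. 915. 914. 885. 885. 914.]
 [862. 859. 861. 862. 834. 824. 860.]
 [789. 790. 792. 794. 766. 742. 786.]
 [697. 695. 690. 693. 681. 638. 695.]
 [546. 545. 547. 546. 547. 548. 561.]]
```

View pics/crop.png

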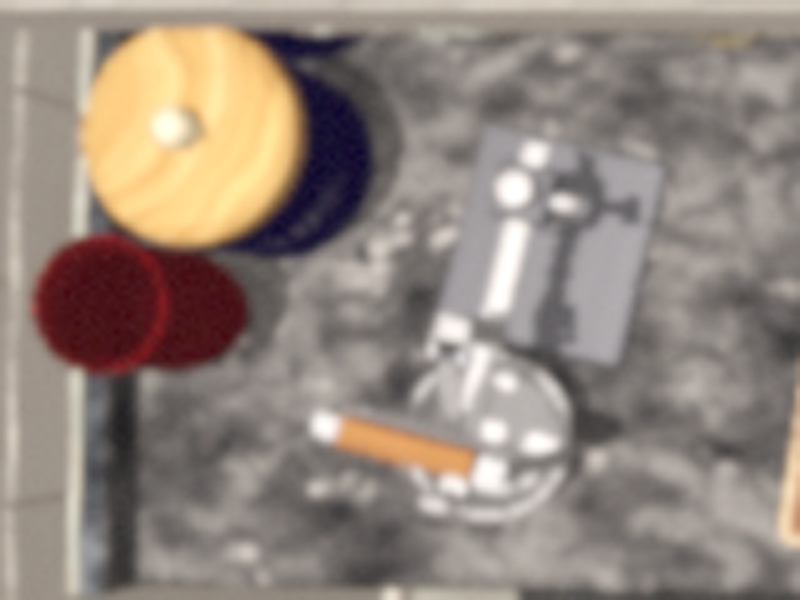

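View pics/crop2.png

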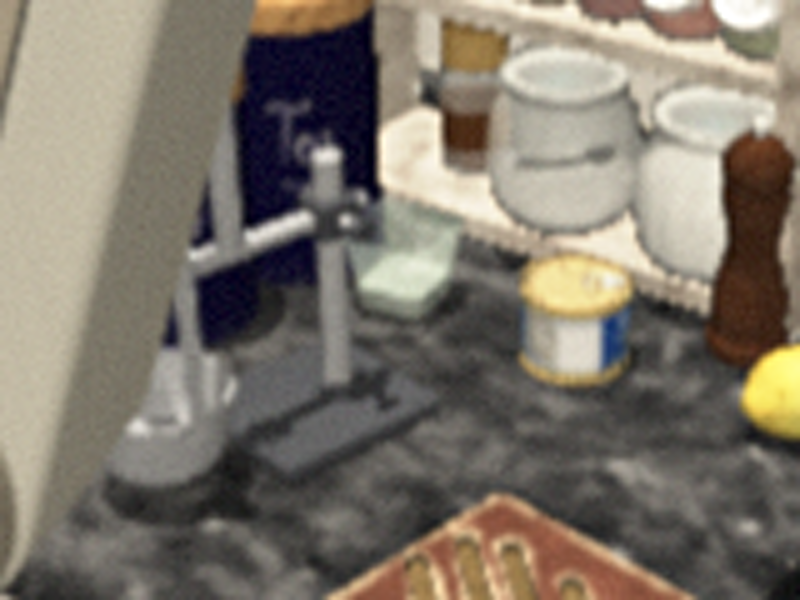

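The crops show the grip running (325,425)→(490,465), tilted about 13°. The base plate has the same tilt, so the stand's x axis is at a yaw of about -13°. I'll raise the arm and swing it towards the caddy.

The rows are not in the units I measure in: shifts go in shares of 800 mm and turns go in shares of 2 rad. I convert before sending: -0.349 m / 0.8 = -0.4363, -0.305 m / 0.8 = -0.3813, -0.48 rad / 2 = -0.24.

Call:
{"name": "move_arm", "arguments": {"motion": [[0,0,-0.03,0.035,-0.055,-0.025,0.085],[0,0,-0.06,0.0713,-0.1088,-0.0438,0.085],[0,0,-0.09,0.1063,-0.1638,-0.0625,0.085],[0,0,-0.12,0.1425,-0.2175,-0.0875,0.085],[0,0,-0.15,0.1775,-0.2725,-0.1063,0.085],[0,0,-0.18,0.2138,-0.3275,-0.125,0.085],[0,0,-0.21,0.25,-0.3813,-0.1375,0.085],[0,0,-0.24,0.285,-0.4363,-0.1375,0.085]]}}

```text
clock: 1.1
eef_pos: [311.6, -175.4, 342.0]
tcp_rot: [3.14, -0.001, 0.845]
contact_force: [0.8, -0.8, 0.2]
opening: 0.995
grasp_force: 0.0
```

```bash
cat >> h.py <<'E'
from scipy.spatial.transform import Rotation as Ro
def delta(p,yaw,p0=None):
    "shift (mm, tool axes) and turn to reach world p,yaw from measured pose"
    s=sensors.sense();R0=Ro.from_euler("xyz",s["tcp_rot"]);R1=Ro.from_euler("xyz",[np.pi,0,yaw])
    p0=s["eef_pos"] if p0 is None else p0
    return (R0.inv()*R1).as_rotvec().round(3),R0.inv().apply(np.array(p)-p0).round(1)
E
python3 - <<'E'
from h import *
s=sensors.sense();print(s["clock"],s["eef_pos"],s["tcp_rot"],s["qpos"],s["contact_force"])
print(delta([390,225,345],1.34))
E
```

```text
1.1 [ 311.56825473 -175.4160077   342.00978495] [ 3.13991720e+00 -5.31461192e-04  8.45228509e-01] [-5.17137950e-01 -1.98865854e-01  1.99228959e+00  1.77721986e-04
  1.34641976e+00  2.08390922e-01] [ 0.77266355 -0.81873264  0.20047298]
(array([ 0.002, -0.   , -0.495]), array([ 351.6, -207. ,   -3.2]))
```

To row units: 0.352 m / 0.8 = 0.44, 0.308 m / 0.8 = 0.385, -0.495 rad / 2 = -0.2475.

Call:
{"name": "move_arm", "arguments": {"motion": [[0,0,-0.03,0.055,-0.0325,0,0.085],[0,0,-0.06,0.11,-0.065,0,0.085],[0,0,-0.09,0.165,-0.0975,0,0.085],[0,0,-0.12,0.22,-0.13,0,0.085],[0,0,-0.15,0.275,-0.1625,0,0.085],[0,0,-0.18,0.33,-0.1938,0,0.085],[0,0,-0.215,0.385,-0.2263,-0.0038,0.085],[0,0,-0.2475,0.44,-0.2588,-0.0038,0.085]]}}

```text
clock: 2.1
eef_pos: [390.5, 225.6, 344.3]
tcp_rot: [3.141, -0.0, 1.342]
contact_force: [0.5, -0.4, -0.5]
opening: 0.996
grasp_force: 0.0
```

Run:
```python
from h import *
s=sensors.sense();print(s["clock"],s["eef_pos"],s["tcp_rot"],s["contact_force"])
im,W,T=cloud("wrist");np.savez("w1",im=im,W=W,T=T);print(T[:3,3].round(),T[:3,:3].round(2))
cv2.imwrite("pics/w1.png",cv2.resize(im[...,::-1],(768,576)))
```

```text
2.1 [390.51049476 225.57978334 344.32236431] [ 3.14129764e+00 -4.19697197e-06  1.34154046e+00] [ 0.53933993 -0.37787439 -0.54627991]
[406. 295. 486.] [[ 0.97 -0.22 -0.07]
 [-0.23 -0.93 -0.27]
 [-0.    0.28 -0.96]]
```

View pics/w1.png

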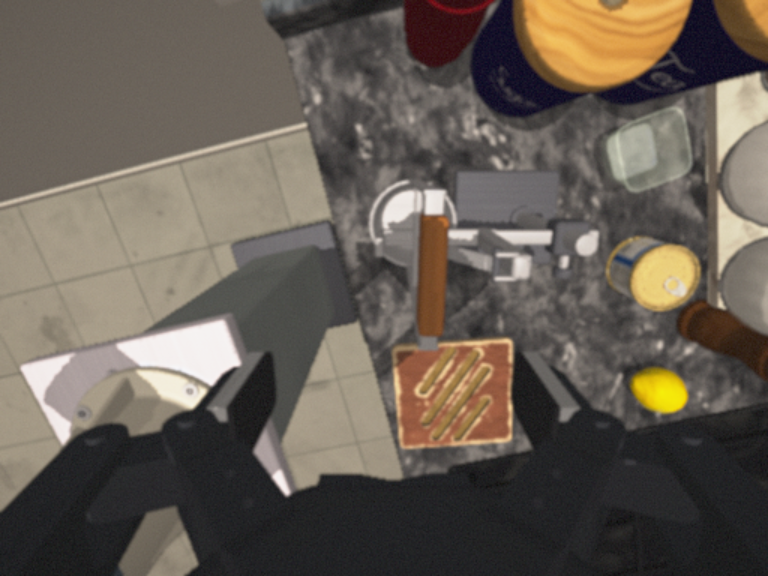

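The wrist view shows the grip at (432,275), upright between straps at (432,200) and (428,340). The hook head is at (515,262), the post top at (578,240), the stand plate at (507,195), and the trivet at (455,392).

Run:
```python
from h import *
z=np.load("w1.npz");im,W,T=z["im"],z["W"],z["T"]
p=camera_params("wrist");K=np.array(p["camera_matrix"],float);D=np.array([p["k1"],0,0,0.])
def ray(uv,zp):
    n=cv2.undistortPoints(np.array(uv,np.float32).reshape(-1,1,2),K,D)[:,0]
    d=np.c_[n,np.ones(len(n))]@T[:3,:3].T;t=(zp-T[2,3])/d[:,2];return T[:3,3]+d*t[:,None]
hsv=cv2.cvtColor(im,cv2.COLOR_RGB2HSV);v,u=np.mgrid[:384,:512];H=W[...,2]
def rect(n,m,zp):
    m=cv2.morphologyEx(m.astype(np.uint8),cv2.MORPH_OPEN,np.ones((3,3)))
    c=max(cv2.findContours(m,cv2.RETR_EXTERNAL,cv2.CHAIN_APPROX_NONE)[0],key=cv2.contourArea)
    r=cv2.minAreaRect(ray(c,zp)[:,:2].astype(np.float32));print(n,m.sum(),np.round(r[0],1),np.round(r[1],1),round(r[2],1))
g=(hsv[...,0]<18)&(hsv[...,1]>120)&(u>270)&(u<305)&(v>135)&(v<228)
print("grip z",np.nanpercentile(H[g],[10,50,90]))
top=g&(H>275);zt=np.nanmedian(H[top]);print(zt,g.sum(),top.sum())
rect("grip",g,zt);rect("griptop",top,zt)
tr=(u>258)&(u<348)&(v>222)&(v<302)&(hsv[...,1]>70)&(H<40)
print("tr z",np.nanmedian(H[tr]));rect("trivet",tr,12)
bp=(u>300)&(u<376)&(v>112)&(v<148)&(H>8)&(H<22)
c=np.argwhere(bp);x=W[bp];print("plate",len(x))
# upper edge of plate: line fit
e=[(uu,np.argwhere(bp[:,uu]).min()) for uu in range(308,368) if bp[:,uu].any()]
P=ray(e,14);l=cv2.fitLine(P[:,:2].astype(np.float32),cv2.DIST_HUBER,0,.01,.01).ravel();print("plate edge yaw",np.degrees(np.arctan2(l[1],l[0])),l[2:])
pt=(u>372)&(u<402)&(v>145)&(v<175)&(H>165)&(H<190);print("post",pt.sum(),np.nanmedian(W[pt],0).round(1))
for lo,hi in((150,175),(175,200),(200,225),(225,260)):
    m=(u>300)&(u<375)&(v>148)&(v<188)&(H>lo)&(H<hi);print(lo,m.sum(),np.nanmedian(W[m],0).round(1),np.nanpercentile(H[m],95) if m.any() else 0)
m=(u>255)&(u<300)&(v>120)&(v<140)&(H>255);print("strap",np.nanmedian(W[m],0).round(1)); m=(u>270)&(u<295)&(v>223)&(v<236)&(H>200);print("strap2",np.nanmedian(W[m],0).round(1))
```

```text
grip z [282.44463947 283.8055822  284.75399909]
283.81409772429333 1399 1376
grip 1386 [413.2 236.3] [64.1 14. ] 76.0
griptop 1360 [413.1 236.3] [64.1 13.8] 76.0
tr z 10.30184036446326
trivet 5383 [417.4  -8.5] [162.7 157.7] 80.9
plate 2292
plate edge yaw -13.04674 [532.7245 261.9164]
post 236 [537.7 205.4 176.4]
150 135 [468.4 219.9 153.5] 173.57736037409862
175 87 [463.7 226.6 187.2] 197.75995781324565
200 207 [440.9 228.1 215.4] 223.82607289405715
225 660 [461.5 223.6 243.8] 249.6132441067157
strap [422.8 275.3 272.6]
strap2 [402.5 195.2 273.3]
```

Run:
```python
from h import *
print(delta([413.1,236.1,300],1.331),delta([413.1,236.1,258],1.331))
```

```text
(array([-0.   , -0.004,  0.014]), array([10.2, 19.6, 44.2])) (array([-0.   , -0.004,  0.014]), array([10. , 19.6, 86.2]))
```

To row units: 0.086 m / 0.8 = 0.1075, 0.083 m / 0.8 = 0.1038, 0.011 rad / 2 = 0.0055.

Call:
{"name": "move_arm", "arguments": {"motion": [[0,0,0.0025,0.0038,0.0075,0.015,0.05],[0,0,0.005,0.0075,0.015,0.03,0.05],[0,0,0.0055,0.0125,0.0245,0.045,0.05],[0,0,0.0055,0.0125,0.0245,0.055,0.05],[0,0,0.0055,0.0125,0.0245,0.0725,0.05],[0,0,0.0055,0.0125,0.0245,0.09,0.05],[0,0,0.0055,0.0125,0.0245,0.1038,0.05],[0,0,0.0055,0.0125,0.0245,0.1075,0.05]]}}

```text
clock: 3.15
eef_pos: [411.5, 228.8, 257.4]
tcp_rot: [-3.141, 0.001, 1.328]
contact_force: [-0.1, -0.8, 0.3]
opening: 0.586
grasp_force: 0.0
```

Call:
{"name": "move_arm", "arguments": {"motion": [[0,0,0,0,0,0,0.05],[0,0,0,0,0,0,0.05]]}}

```text
clock: 3.4
eef_pos: [412.2, 229.2, 258.7]
tcp_rot: [3.141, -0.001, 1.328]
contact_force: [-0.3, -0.0, 0.1]
opening: 0.583
grasp_force: 0.0
```

Run:
```python
from h import *
s=sensors.sense();print(s["eef_pos"],s["tcp_rot"],s["contact_force"],s["wrist_torque"],s["opening"])
im,W,T=cloud("wrist")
cv2.imwrite("pics/w2.png",cv2.resize(im[...,::-1],(768,576)))
```

```text
[412.19901872 229.19228613 258.72959917] [ 3.14100670e+00 -5.47098926e-04  1.32791682e+00] [-0.31805408 -0.01530271  0.14314047] [-0.0483903   0.05325197 -0.03229294] 0.5832013471434424
```

View pics/w2.png

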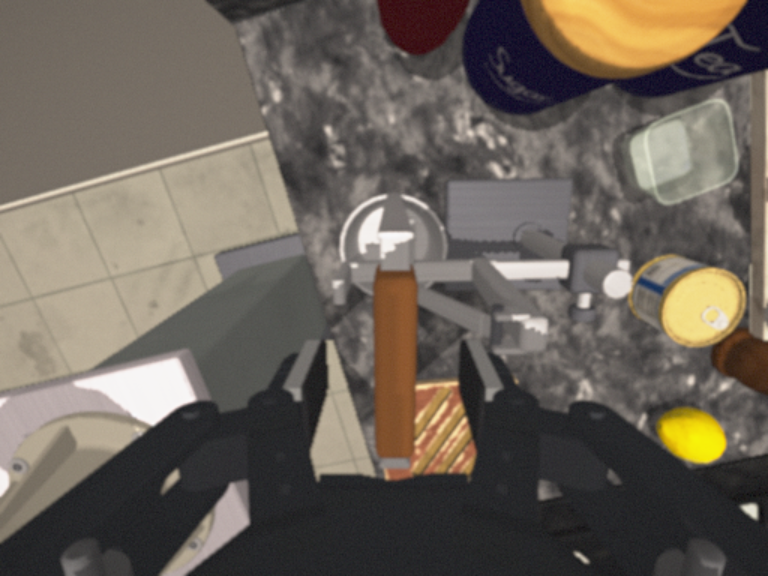

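The grip runs (395,270)–(395,460), well centred between the fingertips, which are at x=325 and 462. I'll re-measure the grip from this settled pose, because the arm may still have been moving at the last look.

Run:
```python
from h import *
im,W,T=cloud("wrist");p=camera_params("wrist");K=np.array(p["camera_matrix"],float);D=np.array([p["k1"],0,0,0.])
hsv=cv2.cvtColor(im,cv2.COLOR_RGB2HSV);v,u=np.mgrid[:384,:512]
def ray(uv,zp):
    n=cv2.undistortPoints(np.array(uv,np.float32).reshape(-1,1,2),K,D)[:,0]
    d=np.c_[n,np.ones(len(n))]@T[:3,:3].T;t=(zp-T[2,3])/d[:,2];return T[:3,3]+d*t[:,None]
g=((hsv[...,0]<18)&(hsv[...,1]>120)&(u>235)&(u<290)&(v>172)&(v<312)).astype(np.uint8)
g=cv2.morphologyEx(g,cv2.MORPH_OPEN,np.ones((5,5)))
zt=np.nanmedian(W[...,2][g>0]);print(zt,np.nanpercentile(W[...,2][g>0],[10,90]))
c=max(cv2.findContours(g,cv2.RETR_EXTERNAL,cv2.CHAIN_APPROX_NONE)[0],key=cv2.contourArea)
print(cv2.boundingRect(c),cv2.minAreaRect(ray(c,zt)[:,:2].astype(np.float32)))
P=W[(u>390)&(u<420)&(v>178)&(v<200)&(W[...,2]>160)&(W[...,2]<195)];print("post",len(P),np.median(P,0))
s=sensors.sense();print(s["eef_pos"],s["tcp_rot"])
```

```text
283.86610851271206 [281.19890356 284.77386764]
(249, 181, 41, 124) ((417.1296081542969, 236.39576721191406), (66.02600860595703, 19.40131187438965), 75.98564910888672)
post 426 [536.30139204 205.7264016  176.40865058]
[412.18654529 229.14609753 258.708505  ] [ 3.14098936e+00 -5.56048195e-04  1.32785247e+00]
```

To row units: 0.0073 m / 0.8 = 0.0091, 0.004 m / 0.8 = 0.005.

Call:
{"name": "move_arm", "arguments": {"motion": [[0,0,0,0.005,0.0013,0,0.05],[0,0,0,0.0091,0.0019,0.0006,0.05],[0,0,0,0.0091,0.0019,0.0006,0.05],[0,0,0,0.0091,0.0019,0.0006,0.03],[0,0,0,0.0091,0.0019,0.0006,0.02],[0,0,0,0.0091,0.0019,0.0006,0.016]], "grip_force": 55}}

```text
clock: 4.25
eef_pos: [415.1, 235.7, 257.8]
tcp_rot: [-3.142, 0.0, 1.328]
contact_force: [-0.1, 0.7, -0.0]
opening: 0.185
grasp_force: 0.0
```

Call:
{"name": "move_arm", "arguments": {"motion": [[0,0,0,0,0,0,0.014],[0,0,0,0,0,0,0.01],[0,0,0,0,0,0,0.005],[0,0,0,0,0,0,0.0],[0,0,0,0,0,0,0.0],[0,0,0,0,0,0,0.0]], "grip_force": 55}}

```text
clock: 5.0
eef_pos: [415.1, 235.7, 257.9]
tcp_rot: [-3.141, -0.0, 1.328]
contact_force: [-1.7, -0.1, 4.3]
opening: 0.152
grasp_force: 54.0
```

Run:
```python
from h import *
s=sensors.sense();print(s["eef_pos"],s["tcp_rot"],s["contact_force"],s["wrist_torque"],s["opening"],s["grasp_force"])
```

```text
[415.10724083 235.74793934 257.87191527] [-3.14145605e+00 -8.13713462e-05  1.32775238e+00] [-1.73828051 -0.05607278  4.26926656] [0.09794903 0.72282451 0.02322177] 0.15225473885249013 54.03787136077881
```

To row units: -0.0005 m / 0.8 = -0.0006.

Call:
{"name": "move_arm", "arguments": {"motion": [[0,0,0,0,0,-0.0006,0],[0,0,0,0,0,-0.0006,0]]}}

```text
clock: 5.25
eef_pos: [415.2, 235.6, 258.0]
tcp_rot: [3.141, 0.0, 1.328]
contact_force: [-0.9, 0.2, -1.3]
opening: 0.153
grasp_force: 53.6
```

To row units: -0.0005 m / 0.8 = -0.0006.

Call:
{"name": "move_arm", "arguments": {"motion": [[0,0,0,0,0,-0.0006,0],[0,0,0,0,0,-0.0006,0]]}}

```text
clock: 5.5
eef_pos: [415.2, 235.6, 258.6]
tcp_rot: [3.142, 0.0, 1.328]
contact_force: [-0.4, 0.0, -1.7]
opening: 0.152
grasp_force: 53.5
```

To row units: -0.0005 m / 0.8 = -0.0006.

Call:
{"name": "move_arm", "arguments": {"motion": [[0,0,0,0,0,-0.0006,0],[0,0,0,0,0,-0.0006,0]]}}

```text
clock: 5.75
eef_pos: [415.2, 235.7, 259.3]
tcp_rot: [3.141, -0.0, 1.328]
contact_force: [0.1, 0.4, -3.1]
opening: 0.152
grasp_force: 53.5
```

Call:
{"name": "move_arm", "arguments": {"motion": [[0,0,0,0,0,0,0]]}}

```text
clock: 5.88
eef_pos: [415.2, 235.7, 259.3]
tcp_rot: [3.142, -0.0, 1.328]
contact_force: [0.4, -0.5, -2.7]
opening: 0.151
grasp_force: 53.5
```

To row units: -0.0004 m / 0.8 = -0.0005.

Call:
{"name": "move_arm", "arguments": {"motion": [[0,0,0,0,0,-0.0005,0]]}}

```text
clock: 6.0
eef_pos: [415.1, 235.7, 259.7]
tcp_rot: [-3.142, 0.0, 1.328]
contact_force: [0.4, 0.1, -2.0]
opening: 0.154
grasp_force: 53.5
```

Call:
{"name": "move_arm", "arguments": {"motion": [[0,0,0,0,0,0,0]]}}

```text
clock: 6.12
eef_pos: [415.2, 235.7, 259.7]
tcp_rot: [3.142, -0.0, 1.328]
contact_force: [-0.5, -0.7, -2.9]
opening: 0.153
grasp_force: 53.5
```

Run:
```python
from h import *
F=[]
for i in range(6):
    grab_frame("top");s=sensors.sense();F.append(np.r_[s["contact_force"],s["wrist_torque"],s["eef_pos"]])
print(np.mean(F,0).round(2),np.std(F,0).round(2))
```

```text
[ 2.4000e-01 -7.0000e-02 -2.7200e+00 -1.0000e-02 -1.0000e-02 -0.0000e+00
  4.1516e+02  2.3573e+02  2.5969e+02] [0.36 0.41 0.44 0.01 0.01 0.02 0.01 0.01 0.01]
```

The weight (2.7 N) is off the prong. Now I'll push along tool +y.

To row units: 0.012 m / 0.8 = 0.015, 0.01 m / 0.8 = 0.0125.

Call:
{"name": "move_arm", "arguments": {"motion": [[0,0,0,0,0.0025,0,0],[0,0,0,0,0.005,0,0],[0,0,0,0,0.0075,0,0],[0,0,0,0,0.01,0,0],[0,0,0,0,0.0125,0,0],[0,0,0,0,0.015,0,0]]}}

```text
clock: 7.18
eef_pos: [426.9, 232.8, 259.7]
tcp_rot: [3.142, -0.0, 1.328]
contact_force: [-0.5, -0.3, -2.5]
opening: 0.15
grasp_force: 53.6
```

To row units: 0.008 m / 0.8 = 0.01, 0.006 m / 0.8 = 0.0075.

Call:
{"name": "move_arm", "arguments": {"motion": [[0,0,0,0,0.0025,0,0],[0,0,0,0,0.005,0,0],[0,0,0,0,0.0075,0,0],[0,0,0,0,0.01,0,0]]}}

```text
clock: 7.68
eef_pos: [434.7, 230.9, 259.7]
tcp_rot: [-3.142, 0.0, 1.328]
contact_force: [0.6, 0.9, -2.4]
opening: 0.155
grasp_force: 53.6
```

Call:
{"name": "move_arm", "arguments": {"motion": [[0,0,0,0,0.0013,0,0],[0,0,0,0,0.0025,0,0],[0,0,0,0,0.0038,0,0],[0,0,0,0,0.005,0,0]]}}

```text
clock: 8.18
eef_pos: [438.4, 229.9, 259.6]
tcp_rot: [-3.141, 0.0, 1.328]
contact_force: [-0.4, 1.2, -2.8]
opening: 0.152
grasp_force: 53.6
```

```bash
cat > f.py <<'E'
from h import *
F=[]
for i in range(4):
    grab_frame("top");s=sensors.sense();F.append(np.r_[s["contact_force"],s["wrist_torque"],s["eef_pos"]])
F=np.mean(F,0);a=np.array([.9707,-.2405,0])
print(F.round(2),"push",-(F[:3]@a).round(2),"travel",((F[6:]-[415.16,235.73,259.69])@a).round(2),"lat",((F[6:]-[415.16,235.73,259.69])@[.2405,.9707,0]).round(2),"t",s["clock"])
E
python3 f.py
```

```text
[-2.0000e-02  1.0000e-02 -2.9700e+00  2.0000e-02  7.0000e-02 -1.0000e-02
  4.3848e+02  2.2993e+02  2.5967e+02] push 0.02 travel 24.04 lat -0.03 t 8.375
```

To row units: 0.003 m / 0.8 = 0.0038, 0.002 m / 0.8 = 0.0025.

Call:
{"name": "move_arm", "arguments": {"motion": [[0,0,0,0,0.0013,0,0],[0,0,0,0,0.0025,0,0],[0,0,0,0,0.0038,0,0]]}}

```text
clock: 8.75
eef_pos: [441.2, 229.2, 259.6]
tcp_rot: [-3.141, 0.0, 1.328]
contact_force: [-1.2, 0.4, -3.2]
opening: 0.156
grasp_force: 53.5
```

```bash
python3 f.py
```

```text
[-1.5300e+00  7.0000e-02 -3.0100e+00  6.0000e-02  2.8000e-01  1.0000e-02
  4.4132e+02  2.2920e+02  2.5962e+02] push 1.51 travel 26.97 lat -0.04 t 8.95
```

To row units: 0.003 m / 0.8 = 0.0038, 0.002 m / 0.8 = 0.0025.

Call:
{"name": "move_arm", "arguments": {"motion": [[0,0,0,0,0.0013,0,0],[0,0,0,0,0.0025,0,0],[0,0,0,0,0.0038,0,0]]}}

```text
clock: 9.32
eef_pos: [444.0, 228.5, 259.5]
tcp_rot: [-3.141, 0.0, 1.328]
contact_force: [-2.7, 0.7, -3.9]
opening: 0.155
grasp_force: 53.5
```

```bash
python3 f.py
```

```text
[-2.6000e+00  7.4000e-01 -4.2200e+00  1.3000e-01  5.8000e-01 -1.0000e-02
  4.4416e+02  2.2845e+02  2.5954e+02] push 2.7 travel 29.91 lat -0.09 t 9.525
```

To row units: 0.003 m / 0.8 = 0.0038, 0.002 m / 0.8 = 0.0025.

Call:
{"name": "move_arm", "arguments": {"motion": [[0,0,0,0,0.0013,0,0],[0,0,0,0,0.0025,0,0],[0,0,0,0,0.0038,0,0]]}}

```text
clock: 9.9
eef_pos: [446.9, 227.7, 259.5]
tcp_rot: [-3.141, 0.0, 1.328]
contact_force: [-5.1, 1.7, -5.2]
opening: 0.153
grasp_force: 53.5
```

```bash
python3 f.py
```

```text
[-4.0800e+00  1.0900e+00 -5.2100e+00  2.6000e-01  8.6000e-01 -1.0000e-02
  4.4706e+02  2.2773e+02  2.5951e+02] push 4.22 travel 32.89 lat -0.09 t 10.1
```

To row units: 0.002 m / 0.8 = 0.0025, 0.001 m / 0.8 = 0.0013.

Call:
{"name": "move_arm", "arguments": {"motion": [[0,0,0,0,0.0013,0,0],[0,0,0,0,0.0025,0,0]]}}

```text
clock: 10.35
eef_pos: [447.8, 227.5, 259.5]
tcp_rot: [-3.138, 0.0, 1.328]
contact_force: [-11.4, 3.5, -2.4]
opening: 0.151
grasp_force: 54.4
```

```bash
python3 f.py
```

```text
[-9.3300e+00  3.1200e+00 -1.8400e+00  6.2000e-01  2.0200e+00 -3.0000e-02
  4.4771e+02  2.2752e+02  2.5949e+02] push 9.81 travel 33.57 lat -0.14 t 10.55
```

The force rose steeply after only about 8 mm of keeper travel, and part of the weight came off at the same moment. That could be a jam against the prong. I'll back off, raise slightly and push again.

To row units: -0.004 m / 0.8 = -0.005, -0.002 m / 0.8 = -0.0025.

Call:
{"name": "move_arm", "arguments": {"motion": [[0,0,0,0,-0.0025,0,0],[0,0,0,0,-0.005,0,0],[0,0,0,0,-0.005,-0.0005,0],[0,0,0,0,-0.005,-0.001,0]]}}

```text
clock: 11.05
eef_pos: [445.4, 228.3, 260.6]
tcp_rot: [3.141, -0.0, 1.328]
contact_force: [-3.0, 0.4, -4.0]
opening: 0.154
grasp_force: 53.9
```

```bash
python3 f.py
```

```text
[-3.4700e+00  9.4000e-01 -3.5800e+00  1.5000e-01  7.8000e-01 -2.0000e-02
  4.4538e+02  2.2828e+02  2.6061e+02] push 3.59 travel 31.12 lat 0.03 t 11.25
```

Call:
{"name": "move_arm", "arguments": {"motion": [[0,0,0,0,0.0013,0,0],[0,0,0,0,0.0025,0,0],[0,0,0,0,0.0038,0,0],[0,0,0,0,0.0038,0,0]]}}

```text
clock: 11.75
eef_pos: [447.4, 227.7, 260.3]
tcp_rot: [-3.14, 0.0, 1.328]
contact_force: [-7.3, 3.1, -2.6]
opening: 0.153
grasp_force: 54.3
```

```bash
python3 f.py
```

```text
[-7.2800e+00  2.4200e+00 -3.0800e+00  4.9000e-01  1.4900e+00  1.0000e-02
  4.4745e+02  2.2774e+02  2.6035e+02] push 7.65 travel 33.26 lat 0.01 t 11.95
```

Run:
```python
from h import *
post=np.array([537,205.6]);a=np.array([.9707,-.2405]);b=np.array([.2405,.9707])
def an(n,W):
    d=W[...,:2]-post;s=d@a;l=d@b;H=W[...,2]
    ok=(np.abs(l)<14)&(s>-170)&(s<12)
    for lo in range(130,290,12):
        m=ok&(H>lo)&(H<=lo+12)
        if m.sum()>4: print(n,lo,m.sum(),np.percentile(s[m],[2,25,50,75,98]).round(),np.percentile(l[m],[5,95]).round())
an("w1",np.load("w1.npz")["W"])
im,W,T=cloud("wrist");an("now",W)
cv2.imwrite("pics/w3.png",cv2.resize(im[...,::-1],(768,576)))
```

```text
w1 130 455 [-154.  -97.  -74.  -28.  -11.] [-9.  9.]
w1 142 802 [-154. -100.  -35.   -9.    9.] [-11.  12.]
w1 154 108 [-160.  -76.   -6.   -3.    2.] [-7.  8.]
w1 166 279 [-158.   -5.   -2.    4.   10.] [-8.  7.]
w1 178 134 [-162. -159. -156.  -76.    6.] [-9.  6.]
w1 190 43 [-109.  -76.  -76.  -72.  -67.] [-5.  6.]
w1 202 109 [-109. -107. -104.  -76.  -68.] [-6.  6.]
w1 214 129 [-102. -100.  -97.  -76.  -68.] [-7.  6.]
w1 226 159 [-95. -92. -90. -76. -68.] [-7.  6.]
w1 238 478 [-87. -84. -76. -72. -65.] [-10.   7.]
w1 250 15 [-134.  -73.  -71.  -70.  -68.] [-6.  7.]
w1 262 30 [-134. -134. -134. -134. -134.] [-12.  12.]
w1 274 631 [-134. -131. -128. -124. -121.] [-13.  13.]
now 130 801 [-155. -126.  -57.  -27.    2.] [-9. 14.]
now 142 1314 [-156. -122.  -41.   -9.    9.] [-10.  12.]
now 154 234 [-160. -156.  -68.   -4.    6.] [-7.  7.]
now 166 524 [-159.  -70.   -2.    3.   10.] [-7.  7.]
now 178 257 [-162. -159. -156.  -75.    7.] [-9.  6.]
now 190 92 [-82. -76. -73. -69. -65.] [-3.  6.]
now 202 97 [-82. -76. -72. -69. -65.] [-0.  6.]
now 214 110 [-82. -75. -72. -69. -65.] [2. 6.]
now 226 108 [-80. -74. -71. -68. -65.] [-4.  7.]
now 238 529 [-83. -76. -72. -68. -65.] [-6.  7.]
now 250 18 [-74. -71. -69. -69. -66.] [-4.  3.]
now 262 295 [-112. -106.  -86.  -80.  -74.] [ 6. 11.]
now 274 943 [-113. -102.  -92.  -84.  -74.] [-10.  12.]
now 286 1861 [-110. -100.  -93.  -87.  -77.] [-11.  11.]
```

View pics/w3.png

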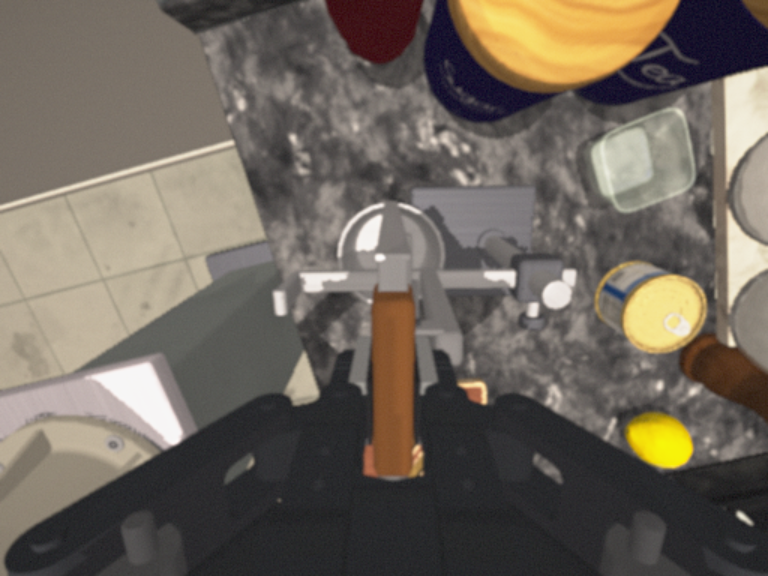

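The picture shows the keeper hanging vertical beside the shank at (440,320). The depth profile agrees: the sloping flap has gone from in front of the shank, and the shank front lies 6 mm forward of its mean place, which puts the stop at about 33 mm. So this is the firm stop, at 7.6 N. I'll lift while holding the press.

To row units: -0.003 m / 0.8 = -0.0038, -0.002 m / 0.8 = -0.0025.

Call:
{"name": "move_arm", "arguments": {"motion": [[0,0,0,0,0,-0.0013,0],[0,0,0,0,0,-0.0025,0],[0,0,0,0,0,-0.0038,0]]}}

```text
clock: 12.38
eef_pos: [447.2, 227.4, 262.8]
tcp_rot: [-3.139, 0.001, 1.328]
contact_force: [-6.1, 1.1, -7.4]
opening: 0.158
grasp_force: 53.7
```

```bash
python3 f.py
```

```text
[-7.2500e+00  1.4500e+00 -5.1500e+00  3.3000e-01  1.4500e+00 -2.0000e-02
  4.4718e+02  2.2740e+02  2.6292e+02] push 7.38 travel 33.08 lat -0.39 t 12.575
```

To row units: -0.003 m / 0.8 = -0.0038, -0.001 m / 0.8 = -0.0013.

Call:
{"name": "move_arm", "arguments": {"motion": [[0,0,0,0,0,-0.0013,0],[0,0,0,0,0,-0.0025,0],[0,0,0,0,0,-0.0038,0]]}}

```text
clock: 12.95
eef_pos: [447.0, 227.3, 265.7]
tcp_rot: [-3.139, 0.001, 1.328]
contact_force: [-6.8, 2.0, -7.1]
opening: 0.153
grasp_force: 53.6
```

```bash
python3 f.py
```

```text
[-7.1300e+00  1.5100e+00 -5.7300e+00  3.3000e-01  1.5300e+00 -0.0000e+00
  4.4701e+02  2.2735e+02  2.6582e+02] push 7.29 travel 32.94 lat -0.47 t 13.15
```

To row units: -0.006 m / 0.8 = -0.0075, -0.0045 m / 0.8 = -0.0056.

Call:
{"name": "move_arm", "arguments": {"motion": [[0,0,0,0,0,-0.0019,0],[0,0,0,0,0,-0.0038,0],[0,0,0,0,0,-0.0056,0],[0,0,0,0,0,-0.0075,0]]}}

```text
clock: 13.65
eef_pos: [449.2, 227.6, 273.0]
tcp_rot: [3.14, -0.001, 1.328]
contact_force: [-0.3, -0.2, -3.1]
opening: 0.149
grasp_force: 54.3
```

```bash
python3 f.py
```

```text
[-5.3000e-01  1.4000e-01 -2.7600e+00  7.0000e-02  2.2000e-01 -1.0000e-02
  4.4909e+02  2.2764e+02  2.7305e+02] push 0.55 travel 34.88 lat 0.31 t 13.85
```

Call:
{"name": "move_arm", "arguments": {"motion": [[0,0,0,0,0,-0.0019,0],[0,0,0,0,0,-0.0038,0],[0,0,0,0,0,-0.0056,0],[0,0,0,0,0,-0.0075,0]]}}

```text
clock: 14.35
eef_pos: [448.2, 227.5, 278.6]
tcp_rot: [3.142, 0.0, 1.328]
contact_force: [-0.1, -0.0, -3.5]
opening: 0.153
grasp_force: 54.3
```

```bash
python3 f.py
```

```text
[-6.1000e-01  5.1000e-01 -2.2800e+00  1.0000e-02  2.1000e-01 -1.0000e-02
  4.4825e+02  2.2757e+02  2.7868e+02] push 0.72 travel 34.08 lat 0.04 t 14.55
```

The press fell to 0.7 N, and the torque lever arm of about 0.3 m matches the lower bar. The lower bar now holds the keeper from the front, and the pressing bar has risen past the hinge. I'll keep lifting.

To row units: -0.008 m / 0.8 = -0.01, -0.006 m / 0.8 = -0.0075.

Call:
{"name": "move_arm", "arguments": {"motion": [[0,0,0,0,0,-0.0025,0],[0,0,0,0,0,-0.005,0],[0,0,0,0,0,-0.0075,0],[0,0,0,0,0,-0.01,0]]}}

```text
clock: 15.05
eef_pos: [448.1, 227.5, 286.6]
tcp_rot: [-3.142, -0.0, 1.328]
contact_force: [-1.3, -0.1, -3.7]
opening: 0.151
grasp_force: 54.2
```

```bash
python3 f.py
```

```text
[-1.2800e+00 -5.3000e-01 -2.3100e+00  1.0000e-02  2.2000e-01  1.0000e-02
  4.4826e+02  2.2758e+02  2.8674e+02] push 1.11 travel 34.09 lat 0.06 t 15.25
```

To row units: -0.008 m / 0.8 = -0.01, -0.006 m / 0.8 = -0.0075.

Call:
{"name": "move_arm", "arguments": {"motion": [[0,0,0,0,0,-0.0025,0],[0,0,0,0,0,-0.005,0],[0,0,0,0,0,-0.0075,0],[0,0,0,0,0,-0.01,0]]}}

```text
clock: 15.75
eef_pos: [448.2, 227.6, 294.7]
tcp_rot: [3.142, -0.0, 1.328]
contact_force: [0.5, 0.9, -2.7]
opening: 0.155
grasp_force: 54.2
```

```bash
python3 f.py
```

```text
[-6.9000e-01 -1.0000e-01 -2.6400e+00  6.0000e-02  2.5000e-01 -2.0000e-02
  4.4826e+02  2.2757e+02  2.9475e+02] push 0.64 travel 34.09 lat 0.04 t 15.95
```

To row units: -0.016 m / 0.8 = -0.02, -0.014 m / 0.8 = -0.0175.

Call:
{"name": "move_arm", "arguments": {"motion": [[0,0,0,0,0,-0.0025,0],[0,0,0,0,0,-0.005,0],[0,0,0,0,0,-0.0075,0],[0,0,0,0,0,-0.01,0],[0,0,0,0,0,-0.0125,0],[0,0,0,0,0,-0.015,0],[0,0,0,0,0,-0.0175,0],[0,0,0,0,0,-0.02,0]]}}

```text
clock: 16.95
eef_pos: [448.1, 227.5, 310.6]
tcp_rot: [-3.141, 0.0, 1.328]
contact_force: [0.0, 0.4, -3.4]
opening: 0.153
grasp_force: 54.2
```

```bash
python3 f.py
```

```text
[-9.4000e-01 -1.3000e-01 -2.7900e+00  6.0000e-02  3.3000e-01 -0.0000e+00
  4.4825e+02  2.2757e+02  3.1073e+02] push 0.88 travel 34.08 lat 0.04 t 17.15
```

Call:
{"name": "move_arm", "arguments": {"motion": [[0,0,0,0,-0.0025,0,0],[0,0,0,0,-0.0075,0,0],[0,0,0,0,-0.0125,0,0],[0,0,0,0,-0.0175,0,0],[0,0,0,0,-0.0225,0,0],[0,0,0,0,-0.0275,0,0],[0,0,0,0,-0.0325,0,0]]}}

```text
clock: 18.02
eef_pos: [422.7, 233.9, 310.5]
tcp_rot: [3.141, -0.0, 1.328]
contact_force: [-0.7, -0.0, -3.5]
opening: 0.152
grasp_force: 54.4
```

```bash
python3 f.py
```

```text
[-8.0000e-02  2.7000e-01 -2.5200e+00  2.0000e-02 -3.0000e-02  3.0000e-02
  4.2263e+02  2.3386e+02  3.1050e+02] push 0.14 travel 7.7 lat -0.02 t 18.225
```

To row units: -0.032 m / 0.8 = -0.04, -0.02 m / 0.8 = -0.025.

Call:
{"name": "move_arm", "arguments": {"motion": [[0,0,0,0,-0.005,0,0],[0,0,0,0,-0.01,0,0],[0,0,0,0,-0.015,0,0],[0,0,0,0,-0.02,0,0],[0,0,0,0,-0.025,0,0],[0,0,0,0,-0.03,0,0],[0,0,0,0,-0.035,0,0],[0,0,0,0,-0.04,0,0]]}}

```text
clock: 19.23
eef_pos: [391.6, 241.6, 310.5]
tcp_rot: [3.142, -0.0, 1.328]
contact_force: [0.9, 0.2, -2.1]
opening: 0.154
grasp_force: 54.3
```

To row units: -0.04 m / 0.8 = -0.05, -0.036 m / 0.8 = -0.045.

Call:
{"name": "move_arm", "arguments": {"motion": [[0,0,0,0,-0.0075,0,0],[0,0,0,0,-0.015,0,0],[0,0,0,0,-0.0225,0,0],[0,0,0,0,-0.03,0,0],[0,0,0,0,-0.0375,0,0],[0,0,0,0,-0.045,0,0],[0,0,0,0,-0.05,0,0],[0,0,0,0,-0.05,0,0]]}}

```text
clock: 20.23
eef_pos: [352.8, 251.2, 310.5]
tcp_rot: [3.141, -0.0, 1.328]
contact_force: [0.5, 0.3, -1.9]
opening: 0.149
grasp_force: 54.4
```

```bash
python3 f.py
python3 - <<'E'
from h import *
im,W,T=cloud("wrist");K=np.array(camera_params("wrist")["camera_matrix"],float)
t,Wt,_=cloud("top")
cv2.imwrite("pics/w4.png",cv2.resize(np.vstack([im,t])[...,::-1],(400,600)))
hsv=cv2.cvtColor(t,cv2.COLOR_RGB2HSV);v,u=np.mgrid[:384,:512]
z=np.load("top.npz");T0=z["W"];h0=cv2.cvtColor(z["im"],cv2.COLOR_RGB2HSV)
m=((u>225)&(u<305)&(v>195)&(v<275)&(h0[...,1]>70)&(T0[...,2]<25)).astype(np.uint8)
m=cv2.morphologyEx(m,cv2.MORPH_OPEN,np.ones((5,5)))
c=max(cv2.findContours(m,0,1)[0],key=cv2.contourArea)[:,0]
print("trivet",[np.round(q,1) for q in cv2.minAreaRect(T0[c[:,1],c[:,0],:2].astype(np.float32))[:2]])
s=sensors.sense();print(s["eef_pos"],delta([415.1,-8.5,300],np.pi/2-.16))
E
```

```text
[-1.2000e-01  2.0000e-01 -2.5700e+00  2.0000e-02 -4.0000e-02  1.0000e-02
  3.5314e+02  2.5114e+02  3.1052e+02] push 0.17 travel -63.91 lat 0.04 t 20.425
trivet [array([419.3, -12.5]), array([154.8, 157. ])]
[353.1807839  251.09336006 310.48012457] (array([ 0.   ,  0.   , -0.083]), array([-237.1,  122.6,   10.5]))
```

View pics/w4.png

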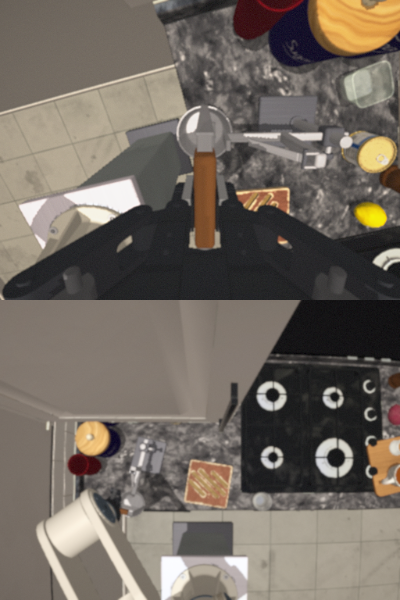

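The caddy is free of the hook and in front of it, and the trivet centre is at about (418.5, -11.5). I'll go sideways first, then across to it.

To row units: -0.13 m / 0.8 = -0.1625, -0.112 m / 0.8 = -0.14, -0.04 rad / 2 = -0.02.

Call:
{"name": "move_arm", "arguments": {"motion": [[0,0,0,-0.01,0,0,0],[0,0,0,-0.0275,0,0,0],[0,0,0,-0.05,0,0,0],[0,0,0,-0.0725,0,0,0],[0,0,0,-0.095,0,0,0],[0,0,0,-0.1175,0,0,0],[0,0,-0.01,-0.14,0.0125,0,0],[0,0,-0.02,-0.1625,0.035,0,0]]}}

```text
clock: 21.52
eef_pos: [348.6, 117.0, 310.7]
tcp_rot: [3.141, -0.0, 1.369]
contact_force: [-0.2, 0.7, -2.7]
opening: 0.153
grasp_force: 54.3
```

To row units: -0.097 m / 0.8 = -0.1213, -0.094 m / 0.8 = -0.1175, -0.04 rad / 2 = -0.02.

Call:
{"name": "move_arm", "arguments": {"motion": [[0,0,-0.005,-0.02,0.0188,0,0],[0,0,-0.01,-0.04,0.0375,0,0],[0,0,-0.015,-0.06,0.0563,0,0],[0,0,-0.02,-0.0788,0.075,0,0],[0,0,-0.02,-0.0963,0.0913,0,0],[0,0,-0.02,-0.1088,0.1038,0,0],[0,0,-0.02,-0.1175,0.1125,0,0],[0,0,-0.02,-0.1213,0.1163,0,0]]}}

```text
clock: 22.52
eef_pos: [420.6, 4.1, 310.5]
tcp_rot: [-3.141, -0.0, 1.407]
contact_force: [-0.1, -0.4, -3.1]
opening: 0.152
grasp_force: 54.3
```

Call:
{"name": "move_arm", "arguments": {"motion": [[0,0,0,0,0,0,0],[0,0,0,0,0,0,0]]}}

```text
clock: 22.78
eef_pos: [420.3, 4.8, 310.5]
tcp_rot: [-3.141, -0.0, 1.408]
contact_force: [0.8, 0.2, -1.7]
opening: 0.151
grasp_force: 54.3
```

```bash
python3 f.py
python3 - <<'E'
from h import *
im,W,T=cloud("wrist");t,Wt,_=cloud("top")
cv2.imwrite("pics/w5.png",cv2.resize(np.vstack([im,t])[...,::-1],(400,600)))
s=sensors.sense();print(s["eef_pos"],s["tcp_rot"],delta([418.5,-11.5,254],s["tcp_rot"][2]))
E
```

```text
[ 3.7000e-01 -4.0000e-01 -2.8200e+00  1.0000e-02 -1.0000e-02 -0.0000e+00
  4.2032e+02  4.7600e+00  3.1050e+02] push -0.45 travel 60.56 lat -222.97 t 22.975
[420.40430128   4.61782499 310.49827442] [ 3.14157487e+00 -1.42205524e-05  1.40816463e+00] (array([ 0., -0., -0.]), array([-16.2,   0.7,  56.5]))
```

View pics/w5.png

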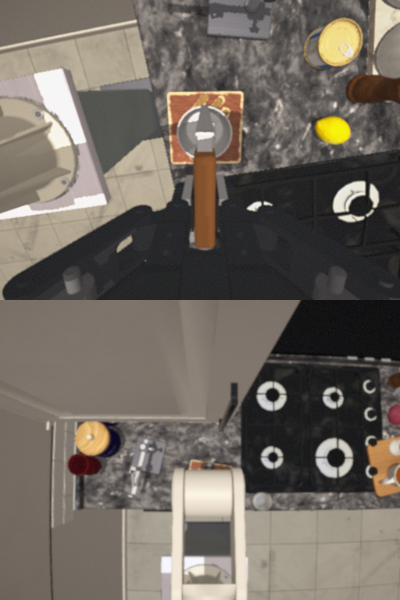

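The caddy hangs over the trivet, which is wholly visible in the wrist view at (168..243, 92..165). I'll measure its centre from here.

Run:
```python
from h import *
im,W,T=cloud("wrist");p=camera_params("wrist");K=np.array(p["camera_matrix"],float);D=np.array([p["k1"],0,0,0.])
hsv=cv2.cvtColor(im,cv2.COLOR_RGB2HSV);v,u=np.mgrid[:384,:512]
m=((hsv[...,1]>70)&(u>205)&(u<320)&(v>108)&(v<216)&(W[...,2]<30)).astype(np.uint8)
m=cv2.morphologyEx(m,cv2.MORPH_OPEN,np.ones((3,3)))
pts=np.argwhere(m)[:,::-1].astype(np.float32)
n=cv2.undistortPoints(pts[:,None],K,D)[:,0];d=np.c_[n,np.ones(len(n))]@T[:3,:3].T
P=T[:3,3]+d*((12-T[2,3])/d[:,2])[:,None]
r=cv2.minAreaRect(P[:,:2].astype(np.float32));print(r)
s=sensors.sense();print(delta([r[0][0],r[0][1],254],s["tcp_rot"][2]))
```

```text
((417.73846435546875, -10.718048095703125), (158.10865783691406, 157.57017517089844), 81.22022247314453)
(array([ 0., -0., -0.]), array([-15.5,  -0.2,  56.5]))
```

Call:
{"name": "move_arm", "arguments": {"motion": [[0,0,0,-0.0038,0,0.0038,0],[0,0,0,-0.0088,0,0.0125,0],[0,0,0,-0.0138,0,0.0225,0],[0,0,0,-0.0175,0,0.0338,0],[0,0,0,-0.0196,0,0.045,0],[0,0,0,-0.0196,0,0.055,0],[0,0,0,-0.0196,0,0.0625,0],[0,0,0,-0.0196,0,0.0675,0]]}}

```text
clock: 24.12
eef_pos: [417.9, -11.0, 256.1]
tcp_rot: [-3.141, -0.0, 1.408]
contact_force: [-0.2, 0.2, -2.7]
opening: 0.153
grasp_force: 54.3
```

To row units: 0.004 m / 0.8 = 0.005, 0.003 m / 0.8 = 0.0038.

Call:
{"name": "move_arm", "arguments": {"motion": [[0,0,0,0,0,0.0013,0],[0,0,0,0,0,0.0025,0],[0,0,0,0,0,0.0038,0],[0,0,0,0,0,0.005,0]]}}

```text
clock: 24.62
eef_pos: [418.0, -11.1, 252.6]
tcp_rot: [3.141, -0.0, 1.408]
contact_force: [-0.2, -0.4, -3.0]
opening: 0.154
grasp_force: 54.3
```

```bash
python3 f.py
```

```text
[-1.1000e-01 -1.7000e-01 -2.4900e+00  1.0000e-02 -3.0000e-02 -1.0000e-02
  4.1791e+02 -1.1040e+01  2.5246e+02] push 0.06 travel 62.01 lat -238.88 t 24.825
```

To row units: 0.002 m / 0.8 = 0.0025, 0.0015 m / 0.8 = 0.0019.

Call:
{"name": "move_arm", "arguments": {"motion": [[0,0,0,0,0,0.0006,0],[0,0,0,0,0,0.0013,0],[0,0,0,0,0,0.0019,0],[0,0,0,0,0,0.0025,0]]}}

```text
clock: 25.32
eef_pos: [417.9, -11.0, 250.5]
tcp_rot: [3.142, -0.0, 1.408]
contact_force: [0.1, 0.2, -2.6]
opening: 0.154
grasp_force: 54.3
```

To row units: 0.0008 m / 0.8 = 0.001, 0.0004 m / 0.8 = 0.0005.

Call:
{"name": "move_arm", "arguments": {"motion": [[0,0,0,0,0,0.0005,0],[0,0,0,0,0,0.001,0]]}}

```text
clock: 25.58
eef_pos: [417.9, -11.0, 249.7]
tcp_rot: [3.142, -0.0, 1.408]
contact_force: [0.6, -0.2, -3.7]
opening: 0.155
grasp_force: 54.3
```

```bash
python3 f.py
```

```text
[ 1.3000e-01  4.8000e-01 -2.9500e+00  2.0000e-02 -1.0000e-02 -2.0000e-02
  4.1789e+02 -1.1040e+01  2.4964e+02] push -0.01 travel 62.0 lat -238.88 t 25.775
```

To row units: 0.0008 m / 0.8 = 0.001, 0.0004 m / 0.8 = 0.0005.

Call:
{"name": "move_arm", "arguments": {"motion": [[0,0,0,0,0,0.0005,0],[0,0,0,0,0,0.001,0]]}}

```text
clock: 26.02
eef_pos: [417.9, -11.1, 248.9]
tcp_rot: [3.142, -0.0, 1.408]
contact_force: [-0.0, -0.5, -2.7]
opening: 0.155
grasp_force: 54.3
```

```bash
python3 f.py
```

```text
[ 1.0000e-01 -5.3000e-01 -2.4800e+00  2.0000e-02 -1.0000e-02 -2.0000e-02
  4.1790e+02 -1.1040e+01  2.4884e+02] push -0.23 travel 62.01 lat -238.88 t 26.225
```

To row units: 0.0008 m / 0.8 = 0.001, 0.0004 m / 0.8 = 0.0005.

Call:
{"name": "move_arm", "arguments": {"motion": [[0,0,0,0,0,0.0005,0],[0,0,0,0,0,0.001,0]]}}

```text
clock: 26.48
eef_pos: [417.9, -11.1, 248.1]
tcp_rot: [3.142, -0.0, 1.408]
contact_force: [0.4, -0.2, -3.0]
opening: 0.154
grasp_force: 54.3
```

```bash
python3 f.py
```

```text
[-6.0000e-02  3.1000e-01 -2.8000e+00  2.0000e-02 -0.0000e+00  0.0000e+00
  4.1789e+02 -1.1050e+01  2.4804e+02] push 0.13 travel 62.0 lat -238.89 t 26.675
```

To row units: 0.0006 m / 0.8 = 0.0008, 0.0004 m / 0.8 = 0.0005.

Call:
{"name": "move_arm", "arguments": {"motion": [[0,0,0,0,0,0.0005,0],[0,0,0,0,0,0.0008,0]]}}

```text
clock: 26.92
eef_pos: [418.1, -11.1, 247.8]
tcp_rot: [3.141, 0.0, 1.408]
contact_force: [-0.7, -0.5, 3.2]
opening: 0.154
grasp_force: 55.1
```

```bash
python3 f.py
```

```text
[-7.6000e-01 -2.1000e-01  2.1700e+00 -5.0000e-02  2.2000e-01  1.0000e-02
  4.1812e+02 -1.1080e+01  2.4777e+02] push 0.69 travel 62.23 lat -238.86 t 27.125
```

Touched down at z = 247.8. I'll ease off and release.

To row units: -0.0003 m / 0.8 = -0.0004.

Call:
{"name": "move_arm", "arguments": {"motion": [[0,0,0,0,0,-0.0004,0],[0,0,0,0,0,-0.0004,0],[0,0,0,0,0,-0.0004,0.014],[0,0,0,0,0,-0.0004,0.018],[0,0,0,0,0,-0.0004,0.024],[0,0,0,0,0,-0.0004,0.034],[0,0,0,0,0,-0.0004,0.045],[0,0,0,0,0,-0.0004,0.045]], "grip_force": 20}}

```text
clock: 28.12
eef_pos: [417.9, -11.0, 247.8]
tcp_rot: [-3.142, -0.0, 1.408]
contact_force: [-0.0, -0.4, 0.2]
opening: 0.526
grasp_force: 0.0
```

```bash
python3 f.py
```

```text
[-1.4000e-01 -4.1000e-01  4.9000e-01  1.0000e-02 -2.0000e-02  1.0000e-02
  4.1793e+02 -1.1040e+01  2.4779e+02] push 0.04 travel 62.04 lat -238.87 t 28.325
```

To row units: -0.1 m / 0.8 = -0.125, 0.04 m / 0.8 = 0.05.

Call:
{"name": "move_arm", "arguments": {"motion": [[0,0,0,0,0,-0.0063,0.045],[0,0,0,0,0,-0.0188,0.045],[0,0,0,0,0,-0.0375,0.045],[0,0,0,0,0,-0.0625,0.045],[0,0,0,0,0,-0.0875,0.045],[0,0,0,0,0,-0.1125,0.045],[0,0,0,0.025,0,-0.125,0.045],[0,0,0,0.05,0,-0.125,0.045]]}}

```text
clock: 29.32
eef_pos: [425.1, 28.8, 350.0]
tcp_rot: [3.139, -0.001, 1.407]
contact_force: [-0.2, -0.2, -0.3]
opening: 0.527
grasp_force: 0.0
```

Call:
{"name": "move_arm", "arguments": {"motion": [[0,0,0,0.025,0,0,0.045],[0,0,0,0.05,0,0,0.045],[0,0,0,0.075,0,0,0.045],[0,0,0,0.075,0,0,0.045],[0,0,0,0.075,0,0,0.045]]}}

```text
clock: 29.95
eef_pos: [434.1, 87.3, 348.3]
tcp_rot: [3.141, 0.0, 1.408]
contact_force: [-0.4, -1.5, -0.2]
opening: 0.528
grasp_force: 0.0
```

```bash
python3 f.py
python3 - <<'E'
from h import *
im,W,T=cloud("wrist");t,Wt,_=cloud("scene")
cv2.imwrite("pics/w6.png",cv2.resize(np.vstack([im,t])[...,::-1],(400,600)))
E
```

```text
[ 2.3000e-01 -3.0000e-01  3.3000e-01 -3.0000e-02 -1.0000e-02  2.0000e-02
  4.3408e+02  8.7050e+01  3.4805e+02] push -0.3 travel 54.12 lat -139.77 t 30.15
```

View pics/w6.png

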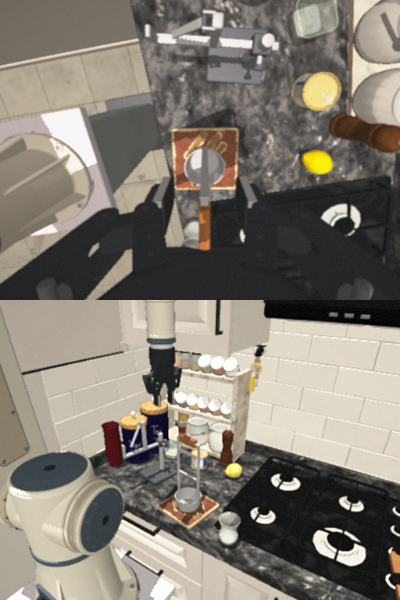

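The caddy stands upright in the middle of the trivet, at (188,497) in the scene view. The gripper is clear and the other objects haven't moved, so I'm handing in.

```bash
python3 -c "
from rig import order;print(order.sign_off())"
```

```text
the job is handed in; nothing more can be done
None
```

The caddy is off the hook and standing upright in the middle of the trivet, with the gripper clear of it and the job handed in at about 30 s; the hardest push was about 12 N (a brief overshoot past the 6–9 N asked), and no verdict came back.

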